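# Load an enclosure into the bench jig

### The arm

A 7-joint arm with a two-finger parallel gripper is mounted at the origin on the work surface. World frame = base frame: x ahead of the robot, y to its left, z up, the work surface at z = 0. Lengths are in m, angles in rad, forces in N, time in s.
With the tool pointing down it reaches from about 0.4 to 0.85 m from the base axis. Payload 10.4 kg.
Tool frame: the origin (TCP) lies on the centre line of the jaws, within the pads' length; the fingertips stand 14 mm ahead of it and the grasp point (between the pads) lies 5 mm behind it (manip.tip_reach is the distance from the TCP to the fingertips, in m); z points along the fingers, y is the line along which they close (so a half turn about z gives the same grasp; the last joint's range is limited). The gripper opens to 85 mm and grips with 20 to 120 N. Pads are 22 mm wide; open, the fingers measure 114 mm over their backs; the gripper's body (76 mm by 85 mm) begins 54 mm behind the grasp point. The pads swing forward as they close: fully open they stand 13 mm farther back than shut.
Start: joints at [-1.178, 0.332, -0.065, 1.46, 0.022, 1.35, -0.088], TCP at [0.252, 0.572, 0.21] pointing down, gripper open.
Joint ranges: [-2.6, 2.6], [-0.5, 2.12], [-1.47, 1.34], [0.16, 2.42], [-1.27, 4.41], [0.06, 2.06], [-2.6, 2.6]. Speed limits (rad/s): [2.22, 2.22, 2.79, 2.79, 3.14, 3.14, 3.14].

### API

Orientations are given as a unit quaternion [x, y, z, w].
In Python, from workcell import manip gives the robot as it stands.
- The arm moves only by the shell command python3 -m pendant 'ROWS' [FORCE]. ROWS is JSON, a list of rows, each a list of 7 numbers: the shift along the tool's x, y, z in units of 50 mm (1.0 is 50 mm), then the turn, a rotation vector about the tool's x, y, z in units of 8 degrees (1.0 is 8 degrees), then the opening, from -1 (shut) to 1 (fully open), so that 0 is half open. In form: [[dx, dy, dz, ax, ay, az, jaw], ...]. A call has exactly 10 rows; each row is the pose to reach, as a shift and turn from the pose commanded when the call began, along the tool's axes at that moment; what a row does not reach only later rows make up. A row lasts 1/8 s, in which the tool goes at most 62.5 mm and 10.7 degrees, less where a joint would pass 70% of its speed; a pose out of reach is approached as far as the arm can. A call with a gripper value outside its range is refused whole. The fingers move at their own pace and stop on an object; FORCE is the grip in N (left out, the last holds). Time passes only in rows, so rows that repeat a pose let the fingers close, or fill a call up. It gives the time, the measured TCP pose, the force, the opening and the grip force at its end, in the units of the state.
- manip.get_obs(): the state, without advancing time (a new reading comes with each control period).
- manip.camera(name): name is "side" or "top" or "wrist"; returns (picture, depth): 480x640x3 uint8, red, green, blue; 480x640 float32, m along the optical axis (not along the pixel's ray), 0 where there is no reading.
- manip.get_calibration(name): a dict with "fx", "fy", "cx", "cy" (pixels), "D" ([k1, k2, p1, p2, k3] as OpenCV has them; the pictures are not rectified), "xyz" and "orientation" of the camera in the world. Camera axes: x right, y up, looking along -z (the intrinsics and any distortion apply to the point x, -y, -z); pixel columns grow to the right and rows downward; lengths in m; the calibration is good to about 2 mm. A picture is of the moment at which its call begins: read the wrist's pose just before it. get_calibration takes no time and is no camera call; for the wrist camera it gives the pose at the moment of the call.
- manip.hand_in(): hands the job in; it is judged then, once.
Trained networks look in the newest picture that a camera, given by its name, has taken for a name from the list of things; names that differ only in an ending like _2 or _b are one class to them, and where a whole thing is asked for, a point or a joint stands for the part that bears it (a point fixed in the world has none). Each returns a list of dicts, best first, with "p" (0 to 1); they miss things now and then, are a little off and sometimes report something else, mostly with a low value. They report only what shows in the picture. A call takes as long as a camera call. They do not tell look-alikes from the thing itself.
- manip.find_in(thing, camera): "box" ([left, top, right, bottom] in pixels, round what is visible of it).
- manip.trace(thing, camera): "pixels" (480x640 bool, what is visible of it) and "box" ([left, top, right, bottom] in pixels, round what is visible of it).
- manip.tip_of(thing, camera): "pixel" ([column, row] in pixels: a listed point, or the origin of a listed thing).
The state is a dict: "clock": time; "joint_pos": joint angles; "joint_velocities": joint speeds; "tau": joint torques, N m; "position": TCP position; "ee_rot": TCP orientation; "ft_force": force on the tool from outside, world axes, zero at the start; "torque": the same for the moment, N m; "grip_width": opening from 0.0 (shut) to 1.0 (fully open); "grasp_force": force on a finger pad.
Only numpy, scipy, OpenCV 4.12 (cv2) and the standard library are available. Lean on these libraries where they do the work, as an engineer would, in place of code of your own. Each camera call takes 0.05 s, during which the arm holds its last target. There are 200 camera calls.

### The job

Load the tall aluminium enclosure into the drilling jig by pushing, never lifting it: push it upright and square against the jig's loading edge, tip it over onto the bed by pushing its top, then slide it along the middle of the bed until its end is fully home against the end stop. Then put the keeper on the jig's flatted shaft, down flat on the shoulder with its nose across the bed behind the enclosure, and let go. Leave the other things on the bench where they are.

Things in the scene. Friction and masses are not known exactly. Their poses are not given: they have to be found in the camera images.
- enclosure_center (a point): Centre of the tall plain aluminium enclosure, a closed box 80 (own x) by 60 (own y) by 130 mm (own z), 0.45 to 0.75 kg. It starts upright on the bench, centre 65 mm high, 25 to 60 mm short of the jig's loading edge, its own +y facing that edge roughly (up to 0.15 rad and 14 mm off). A few N slide it (friction about 0.6) or, at the top, tip it.
- jig: The fixed jig: a flat dark steel bed 14 mm high. Origin on the bench at the middle of the loading edge, the low vertical step the enclosure is pushed against and tipped over. +y is the loading direction, from that edge along the bed; +z up. The bed covers x -73 to +117 mm, y 0 to 215 mm.
- jig_home (a point): Where the enclosure's centre lies when loaded: jig x = 0, y = 125, z = 44 mm. It then lies along the jig's y, its former top end against the end stop, its rear end at jig y = 60 mm. The end stop is an aluminium wall across the bed, x -65 to +65 mm, its face at jig y = 190 mm, 22 mm thick, its top 64 mm above the bench. Beside it at x = 87, y = 201 mm is a 38 mm high square post.
- jig_shaft (a point): On the axis of the jig's upright flatted shaft, at the top of its shoulder (20 mm above the bench), at jig x = 87, y = 30 mm. Axes as the jig's. The shoulder is a 40 mm disc; the shaft is a 22 mm steel rod standing 36 mm above it, its top 8 mm tapered, with a flat on the side towards the jig's +x, 6 mm from the axis. The seated keeper rests on the shoulder.
- keeper_bore (a point): The keeper's D bore: centre of its mouth in the underside. It goes right through, 25 mm across, flat on the keeper's +x side 7.5 mm from the axis, 1.5 mm clear of the shaft all round. The square hub round it is 50 by 50 mm, 24 mm high. A flat nose, 28 mm wide, 18 mm high, reaches to x = -110 mm. When seated, the keeper's axes line up with the jig's: nose towards the jig's -x.
- keeper_grip (a point): Centre of the black handle of the keeper (a 0.25 kg steel piece 196 mm long, lying flat on the bench). The handle is a block 62 mm long (own x), 26 mm wide (own y), 40 mm high; its centre is 55 mm from the bore's axis along the keeper's +x and 20 mm above the underside. Same axes as the bore.
- can: Bystander: upright spray can, 54 mm across, 190 mm tall; origin under its centre.
- calculator: Bystander: black calculator 140 by 75 by 14 mm; origin under its centre.
- tape: Bystander: grey roll of tape, 90 mm across, 35 mm high, lying flat; origin under its centre.
- screwdriver: Bystander: screwdriver 200 mm long, lying along its own x.
- angle: Bystander: aluminium angle offcut 120 mm long, 50 mm wide and high; origin under its centre.
- hammer: Bystander: hammer 260 mm long, lying along its own x.
- bar_end: Bystander: upright steel bar end, 50 mm across, 60 mm tall; origin under its centre.
Not all that is in view belongs to the job. What is shaped like the part that bears enclosure_center but pink or yellow is not meant.

How it is judged:
By the outcome, as a careful person would: the job done as asked, in the order asked, and still so for the second after the job is handed in, with the robot touching nothing.
It also fails if it takes over 72 s, if anything falls off the work surface, if the arm or the gripper's body presses on something with over 40 N, if the wrist force passes 120 N, or if a joint passes its speed limit or range.

## Working session

There is one attempt and no reset: what is moved stays moved. The work goes in short steps, Python scripts to look and compute and a shell command to move; the robot and the scene stay as the last step left them, time stands still between calls to the robot, and variables do not carry over. Pictures are saved under pics/ and viewed, at most 13 in all, crops included, and the job is handed in when it is done.

```bash
ls; mkdir -p pics; cat > h.py <<'E'
import numpy as np, cv2
from scipy.spatial.transform import Rotation as R
from workcell import manip
def deproj(cam,pix,depth=None,z=None,cal=None):
    c=cal or manip.get_calibration(cam); K=np.array([[c['fx'],0,c['cx']],[0,c['fy'],c['cy']],[0,0,1.]])
    p=cv2.undistortPoints(np.array(pix,float).reshape(-1,1,2),K,np.array(c['D'],float)).reshape(-1,2)
    d=np.c_[p[:,0],-p[:,1],-np.ones(len(p))]; M=R.from_quat(c['orientation']).as_matrix(); o=np.array(c['xyz'])
    w=d@M.T
    s=np.asarray(depth).reshape(-1) if z is None else (z-o[2])/w[:,2]
    return o+w*s[:,None]
E
python3 - <<'E'
from h import *
for c in ['side','top']:
    im,d=manip.camera(c); cv2.imwrite(f'pics/{c}0.png',im[:,:,::-1]); np.save(f'pics/{c}0.npy',d)
    print(c,manip.get_calibration(c))
    for t in ['enclosure_center','jig','jig_home','jig_shaft','keeper_bore','keeper_grip']:
        r=manip.tip_of(t,c)
        for q in r[:3]:
            px=q['pixel']; u,v=int(round(px[0])),int(round(px[1])); u=min(max(u,0),639);v=min(max(v,0),479)
            print(t,np.round(px,1),round(q['p'],2),np.round(deproj(c,[px],[d[v,u]]),3))
print(manip.get_obs())
E
```

```text
pics
side {'fx': 529.6697853078025, 'fy': 529.6697853078025, 'cx': 323.5718881547976, 'cy': 241.3136517209284, 'D': array([-0.00165018,  0.        ,  0.        ,  0.        ,  0.        ]), 'xyz': array([-0.0560507 , -0.79373835,  0.88924051]), 'orientation': array([ 0.39939526, -0.13603642, -0.31804746,  0.84901315])}
enclosure_center [320.3 279.6] 0.76 [[ 0.447 -0.165  0.106]]
enclosure_center [389.7 301. ] 0.73 [[ 0.52  -0.299  0.094]]
enclosure_center [286.6 325.2] 0.67 [[ 0.316 -0.219  0.108]]
jig [302.3 284.7] 0.83 [[ 0.438 -0.112  0.057]]
jig_home [306.4 193.7] 0.54 [[0.689 0.185 0.032]]
jig_shaft [327.3 258.8] 0.68 [[ 0.484 -0.146  0.13 ]]
keeper_bore [233.9 203.7] 0.97 [[0.518 0.298 0.02 ]]
keeper_grip [252.7 192.7] 0.95 [[0.582 0.297 0.028]]
top {'fx': 460.9312829052276, 'fy': 460.9312829052276, 'cx': 314.1178228587723, 'cy': 236.00808295147783, 'D': array([-0.09320891,  0.        ,  0.        ,  0.        ,  0.        ]), 'xyz': array([ 0.4952496 , -0.05324425,  1.22829777]), 'orientation': array([-0.01996211,  0.01385465,  0.70862184, -0.70516995])}
enclosure_center [407.
[... 587 characters left out ...]
.7, 'joint_pos': array([-1.17760625,  0.33217365, -0.06470769,  1.46012691,  0.02161635,
        1.34990228, -0.08848642]), 'joint_velocities': array([-0.00026253,  0.00019936,  0.00175635,  0.00167155,  0.00102353,
       -0.00157089, -0.00022921]), 'tau': array([-1.72705213e-04, -6.25097823e+01,  4.91100596e-02, -3.91776180e+01,
        1.64941885e-02,  1.95423308e-03, -2.14253259e-05]), 'position': array([0.25243469, 0.57176512, 0.20974115]), 'ee_rot': array([2.06386904e-01, 9.78470462e-01, 4.20082230e-05, 6.80725462e-06]), 'ft_force': array([-0.17634734,  0.12914826,  0.13672891]), 'torque': array([0.02508194, 0.03414243, 0.02568577]), 'grasp_force': 0.0, 'grip_width': 1.004845075759313}
```

View pics/top0.png

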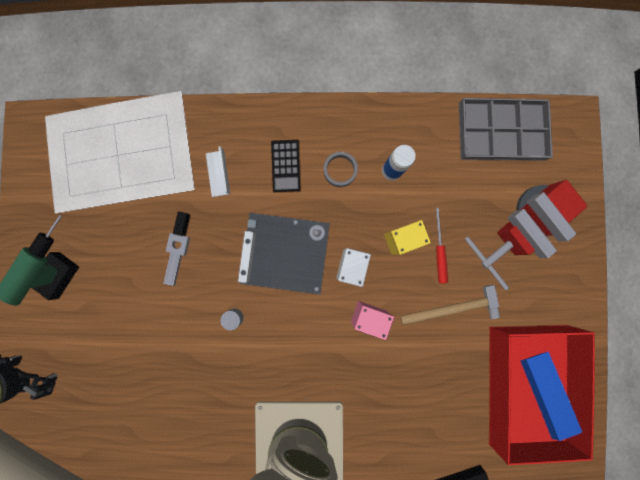

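View pics/side0.png

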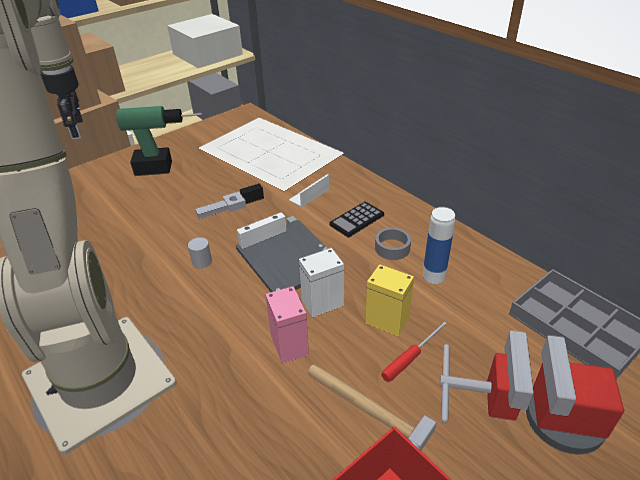

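Several boxes have the enclosure's shape. In the top picture they are white/aluminium at (354,267), yellow at (409,237) and pink at (374,320). The aluminium one by the jig's loading edge fits the description. The jig bed is at about (285,253), its end stop on the left at (246,257) and the shaft at (317,232). The keeper is at (177,245), with its handle towards +x. Next I measure precisely and crop to confirm.

```bash
python3 - <<'E'
from h import *
im=cv2.imread('pics/top0.png'); d=np.load('pics/top0.npy')
hsv=cv2.cvtColor(im,cv2.COLOR_BGR2HSV)
def big(m):
    n,l,s,c=cv2.connectedComponentsWithStats(m.astype(np.uint8)); i=1+np.argmax(s[1:,4]); return l==i
def rect(m,z,cam='top'):
    ys,xs=np.nonzero(m); p=deproj(cam,np.c_[xs,ys],z=z)[:,:2]
    r=cv2.minAreaRect((p*1000).astype(np.float32)); return r,cv2.boxPoints(r),p.mean(0)
sub=np.zeros(d.shape,bool); sub[205:300,235:335]=1
v=hsv[:,:,2]; s=hsv[:,:,1]
bed=big(sub&(v<95)&(s<90)); print('bed',bed.sum(),rect(bed,.014))
stop=big(sub&(v>150)&(s<60)&(np.arange(640)<262)); print('stop',stop.sum(),rect(stop,.064))
ys,xs=np.nonzero(stop);print('stopz',np.median(deproj('top',np.c_[xs,ys],d[ys,xs])[:,2]))
for nm,(a,b,c,e) in dict(enc=(240,295,333,378)).items():
    sb=np.zeros(d.shape,bool); sb[a:b,c:e]=1
    yy,xx=np.mgrid[:480,:640]; P=deproj('top',np.c_[xx.ravel(),yy.ravel()],d.ravel()).reshape(480,640,3)
    m=big(sb&(P[:,:,2]>.115)); print(nm,m.sum(),rect(m,.13),np.median(P[m][:,2]))
sb=np.zeros(d.shape,bool); sb[222:242,306:328]=1
m=big(sb&(P[:,:,2]>.045)); print('shaft',m.sum(),rect(m,.056),np.median(P[m][:,2]))
sb=np.zeros(d.shape,bool); sb[205:292,158:195]=1
m=sb&(P[:,:,2]>.012); m=big(m);print('keeper',m.sum(),rect(m,.022))
mh=big(sb&(P[:,:,2]>.032));print('handle',mh.sum(),rect(mh,.04),np.median(P[mh][:,2]))
for nm,(a,b,c,e) in dict(yel=(215,262,380,435),pink=(298,345,348,398)).items():
    sb=np.zeros(d.shape,bool); sb[a:b,c:e]=1; m=big(sb&(P[:,:,2]>.115)); print(nm,rect(m,.13)[1])
for nm,(a,b,c,e) in dict(tape=(145,195,318,362),calc=(135,195,268,304)).items():
    sb=np.zeros(d.shape,bool); sb[a:b,c:e]=1; m=big(sb&(P[:,:,2]>.008)); print(nm,rect(m,.035 if nm=='tape' else .014)[1])
print('bench z',np.median(P[300:310,150:200,2]))
cv2.imwrite('pics/crop.png',cv2.resize(im[195:350,150:450],None,fx=2.6,fy=2.6,interpolation=cv2.INTER_CUBIC))
E
```

```text
bed 5051 (((509.1394348144531, 35.89405822753906), (213.7067413330078, 189.4644317626953), 82.20378112792969), array([[400.78815, -57.12121],
       [588.50134, -82.82209],
       [617.4907 , 128.90933],
       [429.77753, 154.6102 ]], dtype=float32), array([0.50641052, 0.03082983]))
stop 394 (((500.6163330078125, 132.26541137695312), (22.723281860351562, 129.55445861816406), 81.89593505859375), array([[434.88434, 130.14897],
       [563.145  , 111.88549],
       [566.3483 , 134.38185],
       [438.08765, 152.64532]], dtype=float32), array([0.50115393, 0.131633  ]))
stopz 0.06432795282598969
enc 855 (((474.5552673339844, -139.31114196777344), (60.09444046020508, 79.68377685546875), 75.56171417236328), array([[ 428.47983, -158.47531],
       [ 505.6469 , -178.34344],
       [ 520.63074, -120.14697],
       [ 443.46362, -100.27884]], dtype=float32), array([ 0.47442798, -0.1393183 ])) 0.1304261018442523
shaft 49 (((559.0232543945312, -50.62213897705078), (20.380380630493164, 15.304746627807617), 89.7021713256836), array([[551.318   , -60.772415],
       [566.62256 , -60.851967],
       
[... 489 characters left out ...]
047, 62.06378173828125), 77.39055633544922), array([[552.8458 , 299.20102],
       [613.4127 , 285.65225],
       [619.8353 , 314.36313],
       [559.26843, 327.9119 ]], dtype=float32), array([0.58644187, 0.3072734 ])) 0.040043551151474954
yel [[ 502.90747 -243.10191]
 [ 531.47034 -322.26196]
 [ 585.9347  -302.60986]
 [ 557.3718  -223.44983]]
pink [[ 299.7752  -211.80112]
 [ 357.59613 -232.90454]
 [ 385.8504  -155.49106]
 [ 328.02948 -134.38763]]
tape [[ 682.39233  -155.80336 ]
 [ 772.3944   -156.24355 ]
 [ 772.8165    -69.932175]
 [ 682.81445   -69.49199 ]]
calc [[670.5631    70.98352 ]
 [670.81946   -6.669313]
 [811.61475   -6.204506]
 [811.3584    71.448326]]
bench z 0.0006836470292973518
```

View pics/crop.png

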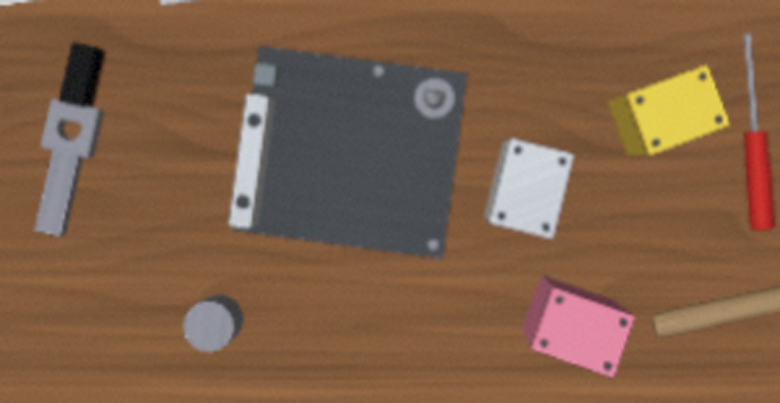

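```bash
cat >> h.py <<'E'
PSI=np.deg2rad(-8.0); O=np.array([.4724,-.0674,0])
JX=np.array([np.cos(PSI),np.sin(PSI),0]); JY=np.array([-np.sin(PSI),np.cos(PSI),0]); Z=np.array([0,0,1.])
R0=R.from_matrix(np.c_[JY,JX,-Z])
def j2w(p): return O+p[0]*JX+p[1]*JY+p[2]*Z
def w2j(w): w=np.asarray(w)-O; return np.stack([w@JX,w@JY,w@Z],-1)
def tool(tilt=0,yaw=0): return R.from_euler('z',yaw,degrees=True)*R0*R.from_euler('y',tilt,degrees=True)
def go(pj,rot,world=False):
    "row needed to reach jig-frame pose pj (m)"
    o=manip.get_obs(); Rc=R.from_quat(o['ee_rot']); tp=np.array(pj) if world else j2w(pj)
    d=Rc.inv().apply(tp-o['position'])/.05; a=np.rad2deg((Rc.inv()*rot).as_rotvec())/8
    print('row',np.round(d,3),np.round(a,3),'dist mm',round(np.linalg.norm(d)*50),'ang',round(np.linalg.norm(a)*8))
def st():
    o=manip.get_obs(); rel=R0.inv()*R.from_quat(o['ee_rot'])
    print('t',round(o['clock'],2),'jig mm',np.round(w2j(o['position'])*1e3,1),'rotvec',np.round(np.rad2deg(rel.as_rotvec()),1),'F',np.round(R0.as_matrix().T@o['ft_force'],1),'grip',round(o['grip_width'],2),round(o['grasp_force'],1),'q',np.round(o['joint_pos'],2))
E
python3 - <<'E'
from h import *
st(); go([0,-.135,.25],tool(0)); go([.07,.2,.25],R.from_euler('z',-40,degrees=True)*R.from_quat(manip.get_obs()['ee_rot'])); go([0,-.135,.25],tool(40))
E
```

```text
t 0.7 jig mm [-306.8  602.3  209.7] rotvec [ -0.    0.  -74.2] F [ 0.1 -0.2 -0.1] grip 1.0 0.0 q [-1.18  0.33 -0.06  1.46  0.02  1.35 -0.09]
row [ -9.924 -12.515  -0.806] [ 1.000e-03 -0.000e+00  9.272e+00] dist mm 800 ang 74
row [-9.444 -5.687 -0.806] [-0. -0.  5.] dist mm 553 ang 40
row [ -9.924 -12.515  -0.806] [-3.228  4.27   8.871] dist mm 800 ang 83
```

```bash
python3 -m pendant '[[-9.44,-5.69,-0.8,0,0,5,-0.2],[-9.44,-5.69,-0.8,0,0,5,-0.2],[-9.44,-5.69,-0.8,0,0,5,-0.2],[-9.44,-5.69,-0.8,0,0,5,-0.2],[-9.44,-5.69,-0.8,0,0,5,-0.2],[-9.44,-5.69,-0.8,0,0,5,-0.2],[-9.44,-5.69,-0.8,0,0,5,-0.2],[-9.44,-5.69,-0.8,0,0,5,-0.2],[-9.44,-5.69,-0.8,0,0,5,-0.2],[-9.44,-5.69,-0.8,0,0,5,-0.2]]'; python3 - <<'E'
from h import *
st(); go([0,-.135,.25],tool(40)); go([0,-.135,.25],tool(0))
E
```

```text
clock: 1.95
position: [0.5712, 0.1158, 0.25]
ee_rot: [0.532, 0.847, -0.0, 0.001]
ft_force: [-0.5, 0.5, -0.1]
grip_width: 0.401
grasp_force: 0.0
t 1.95 jig mm [ 72.4 195.2 250. ] rotvec [ -0.1  -0.1 -33.8] F [ 0.4 -0.5  0.1] grip 0.4 0.0 q [-0.61  0.22  0.39  1.54 -0.08  1.4   0.24]
row [-4.687 -4.873  0.008] [-1.465  4.865  4.048] dist mm 338 ang 52
row [-4.687 -4.873  0.008] [0.008 0.013 4.219] dist mm 338 ang 34
```

```bash
python3 -m pendant '[[-4.69,-4.87,0,-1.46,4.86,4.05,-0.2],[-4.69,-4.87,0,-1.46,4.86,4.05,-0.2],[-4.69,-4.87,0,-1.46,4.86,4.05,-0.2],[-4.69,-4.87,0,-1.46,4.86,4.05,-0.2],[-4.69,-4.87,0,-1.46,4.86,4.05,-0.2],[-4.69,-4.87,0,-1.46,4.86,4.05,-0.2],[-4.69,-4.87,0,-1.46,4.86,4.05,-0.2],[-4.69,-4.87,0,-1.46,4.86,4.05,-0.2],[-4.69,-4.87,0,-1.46,4.86,4.05,-0.2],[-4.69,-4.87,0,-1.46,4.86,4.05,-0.2]]'; python3 - <<'E'
from h import *
st(); go([0,-.135,.25],tool(40)); go([0,-.135,.03],tool(40))
E
```

```text
clock: 3.2
position: [0.4547, -0.1958, 0.25]
ee_rot: [0.706, 0.62, 0.257, -0.226]
ft_force: [0.6, 0.1, 0.1]
grip_width: 0.402
grasp_force: 0.0
t 3.2 jig mm [   0.3 -129.7  250. ] rotvec [ 0.3 40.1 -0.5] F [ 0.2  0.6 -0.1] grip 0.4 0.0 q [ 0.13  0.37  0.74  1.62 -0.74  1.77  0.82]
row [-0.081 -0.007 -0.069] [-0.051 -0.007  0.046] dist mm 5 ang 1
row [-2.913e+00 -1.000e-03  3.299e+00] [-0.051 -0.007  0.046] dist mm 220 ang 1
```

```bash
python3 -m pendant '[[-0.6,0,0.6,-0.05,0,0.05,-0.2],[-1.2,0,1.3,-0.05,0,0.05,-0.2],[-1.8,0,2.0,-0.05,0,0.05,-0.2],[-2.4,0,2.7,-0.05,0,0.05,-0.2],[-2.91,0,3.3,-0.05,0,0.05,-0.2],[-2.91,0,3.3,-0.05,0,0.05,-0.2],[-2.91,0,3.3,-0.05,0,0.05,-0.2],[-2.91,0,3.3,-0.05,0,0.05,-0.2],[-2.91,0,3.3,-0.05,0,0.05,-0.2],[-2.91,0,3.3,-0.05,0,0.05,-0.2]]'; python3 - <<'E'
from h import *
st(); go([0,-.100,.03],tool(40)); im,d=manip.camera('side'); cv2.imwrite('pics/s1.png',cv2.resize(im[200:400,200:460],None,fx=2.5,fy=2.5)[:,:,::-1])
E
```

```text
clock: 4.45
position: [0.4534, -0.2023, 0.0303]
ee_rot: [0.71, 0.616, 0.258, -0.224]
ft_force: [-0.1, 0.1, 0.8]
grip_width: 0.397
grasp_force: 0.0
t 4.45 jig mm [-1.000e-01 -1.362e+02  3.030e+01] rotvec [-0.  40.   0.1] F [ 0.  -0.1 -0.8] grip 0.4 0.0 q [ 0.22  0.66  0.65  1.77 -0.88  1.49  1.11]
row [ 0.55  -0.001  0.471] [ 0.01  -0.003 -0.014] dist mm 36 ang 0
```

View pics/s1.png

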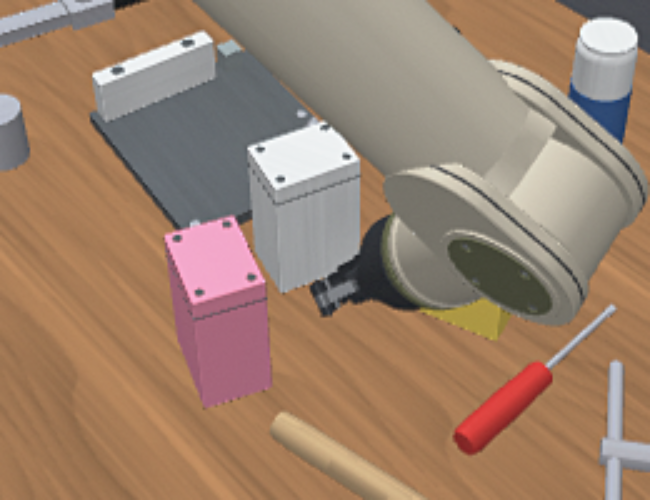

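```bash
python3 -m pendant '[[0.08,0,0.06,0,0,0,-0.2],[0.15,0,0.13,0,0,0,-0.2],[0.2,0,0.17,0,0,0,-0.2],[0.25,0,0.21,0,0,0,-0.2],[0.3,0,0.25,0,0,0,-0.2],[0.34,0,0.285,0,0,0,-0.2],[0.38,0,0.32,0,0,0,-0.2],[0.42,0,0.35,0,0,0,-0.2],[0.46,0,0.386,0,0,0,-0.2],[0.46,0,0.386,0,0,0,-0.2]]'; cat >> h.py <<'E'
def enc(cam='top',lo=.115,box=(215,320,235,390),show=True):
    "top face of upright aluminium box in jig mm"
    im,d=manip.camera(cam); yy,xx=np.mgrid[:480,:640]
    P=deproj(cam,np.c_[xx.ravel(),yy.ravel()],d.ravel()).reshape(480,640,3)
    hsv=cv2.cvtColor(im,cv2.COLOR_RGB2HSV); sb=np.zeros(d.shape,bool); sb[box[0]:box[1],box[2]:box[3]]=1
    m=sb&(abs(P[:,:,2]-lo-.012)<.012)&(hsv[:,:,1]<45)&(hsv[:,:,2]>130)
    n,l,s,c=cv2.connectedComponentsWithStats(m.astype(np.uint8)); m=l==1+np.argmax(s[1:,4])
    ys,xs=np.nonzero(m); q=w2j(deproj(cam,np.c_[xs,ys],z=np.median(P[m][:,2])))*1e3
    r=cv2.minAreaRect(q[:,:2].astype(np.float32))
    print('enc',m.sum(),'z',np.round(np.median(P[m][:,2])*1e3,1),'c',np.round(r[0],1),'sz',np.round(r[1],1),'ang',round(r[2],1))
    return im
E
python3 - <<'E'
from h import *
st(); im=enc(); cv2.imwrite('pics/t1.png',im[:,:,::-1])
E
```

```text
clock: 5.75
position: [0.4574, -0.1721, 0.0298]
ee_rot: [0.71, 0.615, 0.258, -0.225]
ft_force: [-0.7, 0.8, 0.4]
grip_width: 0.4
grasp_force: 0.0
t 5.75 jig mm [  -0.3 -105.8   29.8] rotvec [ 0.  40.1  0.1] F [ 0.7 -0.8 -0.4] grip 0.4 0.0 q [ 0.17  0.63  0.64  1.82 -0.89  1.45  1.08]
enc 825 z 130.4 c [ 11.6 -70.5] sz [60.7 78.5] ang 83.6
```

```bash
python3 -m pendant '[[0.08,0,0.06,0,0,0,-0.2],[0.15,0,0.13,0,0,0,-0.2],[0.2,0,0.17,0,0,0,-0.2],[0.25,0,0.21,0,0,0,-0.2],[0.3,0,0.25,0,0,0,-0.2],[0.34,0,0.285,0,0,0,-0.2],[0.38,0,0.32,0,0,0,-0.2],[0.42,0,0.35,0,0,0,-0.2],[0.46,0,0.386,0,0,0,-0.2],[0.46,0,0.386,0,0,0,-0.2]]'; python3 - <<'E'
from h import *
st(); im=enc(); cv2.imwrite('pics/t1.png',im[:,:,::-1])
E
```

```text
clock: 7.05
position: [0.4616, -0.1422, 0.0298]
ee_rot: [0.71, 0.616, 0.258, -0.225]
ft_force: [-0.4, -2.0, -2.0]
grip_width: 0.397
grasp_force: 1.0
t 7.05 jig mm [ -0.3 -75.6  29.8] rotvec [ 0.  40.1  0.1] F [-2.  -0.2  2. ] grip 0.4 1.0 q [ 0.12  0.59  0.63  1.87 -0.9   1.42  1.06]
enc 812 z 130.4 c [ 10.  -53.4] sz [60.1 78.8] ang 86.4
```

```bash
python3 - <<'E'
from h import *
im,d=manip.camera('side'); a=cv2.resize(im[200:360,210:410],None,fx=3,fy=3)
im,d=manip.camera('wrist'); b=cv2.resize(im,None,fx=.3,fy=.3); a[:144,-192:]=b
cv2.imwrite('pics/s2.png',a[:,:,::-1])
E
```

```text
(no output)
```

View pics/s2.png

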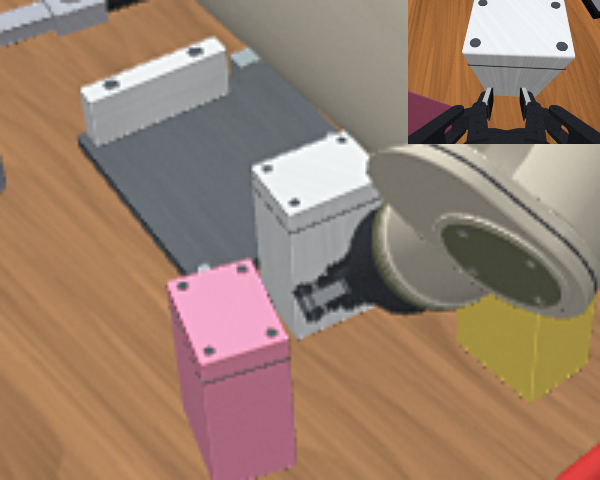

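```bash
python3 - <<'E'
from h import *
print(manip.tip_reach)
c=manip.get_calibration('wrist'); im,d=manip.camera('wrist'); print(w2j(c['xyz'])*1e3)
yy,xx=np.mgrid[:480,:640]; P=w2j(deproj('wrist',np.c_[xx.ravel(),yy.ravel()],d.ravel(),cal=c)).reshape(480,640,3)*1e3
for v in range(20,470,20): print(v,[tuple(np.round(P[v,u]).astype(int)) if d[v,u]>0 else 0 for u in (255,270,320,370,390)])
E
```

```text
0.014
[  -0.95102534 -126.22207651  201.29746764]
20 [(np.int64(-20), np.int64(-33), np.int64(129)), (np.int64(-16), np.int64(-34), np.int64(130)), (np.int64(-3), np.int64(-33), np.int64(130)), (np.int64(10), np.int64(-34), np.int64(130)), (np.int64(15), np.int64(-34), np.int64(130))]
40 [(np.int64(-19), np.int64(-41), np.int64(130)), (np.int64(-15), np.int64(-40), np.int64(130)), (np.int64(-3), np.int64(-40), np.int64(129)), (np.int64(10), np.int64(-41), np.int64(130)), (np.int64(15), np.int64(-40), np.int64(130))]
60 [(np.int64(-19), np.int64(-46), np.int64(129)), (np.int64(-15), np.int64(-48), np.int64(131)), (np.int64(-3), np.int64(-48), np.int64(131)), (np.int64(9), np.int64(-48), np.int64(130)), (np.int64(14), np.int64(-47), np.int64(130))]
80 [(np.int64(-18), np.int64(-54), np.int64(130)), (np.int64(-14), np.int64(-54), np.int64(130)), (np.int64(-3), np.int64(-54), np.int64(130)), (np.int64(9), np.int64(-53), np.int64(130)), (np.int64(14), np.int64(-53), np.int64(130))]
100 [(np.int64(-17), np.int64(-61), np.int64(131)), (np.int64(-14), np.int64(-60), np.int64(130)), (np.int64
[... 3618 characters left out ...]
(-15), np.int64(-127), np.int64(119)), (np.int64(-27), np.int64(-127), np.int64(1)), (np.int64(-5), np.int64(-127), np.int64(0)), (np.int64(18), np.int64(-127), np.int64(0)), (np.int64(27), np.int64(-127), np.int64(0))]
440 [(np.int64(-14), np.int64(-130), np.int64(122)), (np.int64(-13), np.int64(-130), np.int64(112)), (np.int64(-3), np.int64(-130), np.int64(111)), (np.int64(7), np.int64(-130), np.int64(111)), (np.int64(10), np.int64(-130), np.int64(121))]
460 [(np.int64(-13), np.int64(-133), np.int64(125)), (np.int64(-12), np.int64(-133), np.int64(117)), (np.int64(-3), np.int64(-133), np.int64(116)), (np.int64(7), np.int64(-133), np.int64(116)), (np.int64(9), np.int64(-133), np.int64(124))]
```

```bash
cat >> h.py <<'E'
def proj(cam,w,cal=None):
    c=cal or manip.get_calibration(cam); M=R.from_quat(c['orientation']).as_matrix(); p=(np.atleast_2d(w)-c['xyz'])@M
    K=np.array([[c['fx'],0,c['cx']],[0,c['fy'],c['cy']],[0,0,1.]])
    return cv2.projectPoints(p*[1,-1,-1],np.zeros(3),np.zeros(3),K,np.array(c['D'],float))[0].reshape(-1,2)
E
python3 - <<'E'
from h import *
for p in ([-20,-83,57],[-20,-66,19],[-20,-74,33]): print(p,proj('side',j2w(np.array(p)/1e3)), proj('wrist',j2w(np.array(p)/1e3)))
im,d=manip.camera('wrist'); cv2.imwrite('pics/w2.png',im[200:400,170:470,::-1].repeat(2,0).repeat(2,1))
E
```

```text
[-20, -83, 57] [[313.3632196  292.61239292]] [[277.02164196 290.11353925]]
[-20, -66, 19] [[310.01389157 299.93850893]] [[288.10512893 278.73029192]]
[-20, -74, 33] [[311.63042337 297.76043639]] [[284.46828707 286.09776662]]
```

View pics/w2.png

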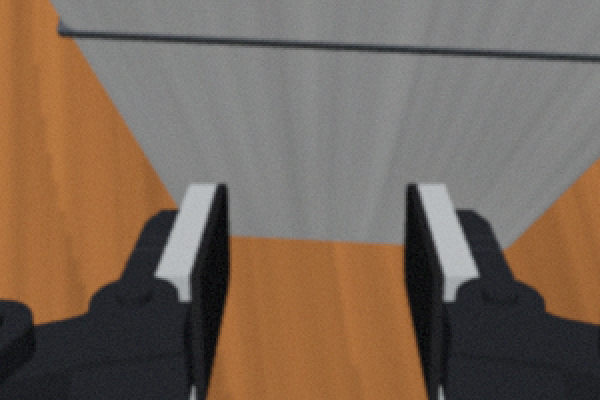

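```bash
python3 - <<'E'
from h import *
im,d=manip.camera('side')
yy,xx=np.mgrid[:480,:640]; P=w2j(deproj('side',np.c_[xx.ravel(),yy.ravel()],d.ravel())).reshape(480,640,3)*1e3
for v in range(286,312,3): print(v,[(*[int(round(x)) for x in P[v,u]],int(im[v,u].mean())) for u in range(304,334,4)])
E
```

```text
286 [(-34, -68, 73, 148), (-33, -85, 86, 159), (-21, -81, 77, 160), (-13, -83, 73, 159), (-3, -83, 68, 164), (-25, -136, 124, 65), (-38, -174, 163, 48), (-38, -189, 175, 46)]
289 [(-34, -67, 63, 150), (-32, -82, 74, 156), (-20, -79, 65, 159), (-14, -84, 65, 160), (-28, -126, 109, 35), (-37, -156, 139, 51), (-39, -174, 155, 44), (-39, -189, 168, 42)]
292 [(-33, -65, 51, 149), (-33, -82, 65, 159), (-23, -82, 60, 162), (-29, -110, 87, 51), (-30, -129, 104, 43), (-40, -162, 137, 59), (-40, -176, 150, 42), (-40, -191, 162, 39)]
295 [(-34, -64, 41, 148), (-33, -81, 55, 132), (-60, -148, 129, 35), (-33, -116, 86, 44), (-47, -157, 129, 142), (-40, -161, 128, 91), (-40, -176, 140, 41), (-39, -189, 151, 38)]
298 [(-35, -66, 34, 149), (-69, -147, 124, 61), (-63, -153, 126, 81), (-56, -155, 123, 137), (-49, -161, 125, 139), (-43, -166, 126, 41), (-39, -174, 130, 42), (-40, -190, 144, 40)]
301 [(-33, -62, 19, 147), (-34, -82, 37, 176), (-66, -157, 123, 148), (-59, -160, 121, 134), (-32, -130, 79, 40), (-28, -140, 85, 36), (-27, -154, 97, 31), (-25, -166, 107, 83)]
304 [(-33, -60, 8, 147), (-34, -82, 28, 168), (-67, -158, 115, 36), (-60, -162, 115, 41), (-5, -83, 12, 169), (7, -82, 5, 167), (15, -86, 3, 163), (24, -89, -1, 126)]
307 [(-33, -59, -3, 127), (-35, -82, 19, 158), (-69, -161, 111, 111), (-14, -82, 7, 167), (-4, -81, -1, 158), (5, -85, -2, 123), (11, -92, 0, 126), (20, -94, -3, 122)]
310 [(-94, -173, 127, 202), (-34, -79, 6, 153), (-25, -82, 4, 158), (-14, -81, -4, 98), (-7, -86, -5, 124), (0, -93, -2, 122), (6, -100, 0, 128), (15, -103, -2, 124)]
```

```bash
python3 -m pendant '[[-0.06,0,-0.05,0,0,0,-0.2],[-0.12,0,-0.10,0,0,0,-0.2],[-0.18,0,-0.03,0,0,0,-0.2],[-0.23,0,0.03,0,0,0,-0.2],[-0.28,0,0.09,0,0,0,-0.2],[-0.33,0,0.15,0,0,0,-0.2],[-0.38,0,0.21,0,0,0,-0.2],[-0.38,0,0.21,0,0,0,-0.2],[-0.38,0,0.21,0,0,0,-0.2],[-0.38,0,0.21,0,0,0,-0.2]]'; python3 - <<'E'
from h import *
st()
c=manip.get_calibration('wrist'); im,d=manip.camera('wrist')
yy,xx=np.mgrid[:480,:640]; P=w2j(deproj('wrist',np.c_[xx.ravel(),yy.ravel()],d.ravel(),cal=c)).reshape(480,640,3)*1e3
for v in range(276,316,4): print(v,[tuple(int(round(x)) for x in P[v,u]) if d[v,u]>0 else 0 for u in (262,268,274,278,282)])
E
```

```text
clock: 8.6
position: [0.4606, -0.1505, 0.0097]
ee_rot: [0.71, 0.615, 0.258, -0.224]
ft_force: [0.4, -0.3, -1.0]
grip_width: 0.399
grasp_force: 0.0
t 8.6 jig mm [ -0.1 -84.    9.7] rotvec [-0.  40.   0.2] F [-0.2  0.4  1. ] grip 0.4 0.0 q [ 0.15  0.64  0.62  1.86 -0.92  1.4   1.09]
276 [(-28, -81, 23), (-26, -81, 22), (-23, -81, 24), (-22, -81, 23), (-20, -81, 24)]
280 [(-29, -81, 17), (-27, -81, 17), (-24, -81, 18), (-22, -81, 18), (-20, -81, 18)]
284 [(-30, -81, 11), (-27, -80, 11), (-25, -81, 11), (-23, -81, 14), (-21, -81, 13)]
288 [(-31, -80, 5), (-28, -80, 4), (-25, -81, 5), (-24, -81, 6), (-22, -81, 6)]
292 [(-32, -81, -1), (-23, -91, 36), (-21, -92, 37), (-20, -92, 36), (-18, -92, 37)]
296 [(-32, -83, 0), (-23, -94, 40), (-21, -94, 40), (-19, -94, 40), 0]
300 [(-24, -96, 43), (-22, -97, 43), (-20, -97, 43), (-19, -96, 43), (-18, -95, 37)]
304 [(-24, -98, 44), (-22, -98, 44), (-20, -98, 44), (-18, -99, 46), (-18, -96, 37)]
308 [(-23, -101, 48), (-21, -100, 47), (-19, -101, 48), (-18, -100, 46), (-18, -98, 37)]
312 [(-23, -102, 48), (-21, -102, 49), (-19, -103, 50), (-18, -101, 45), (-18, -99, 34)]
```

```bash
python3 -m pendant '[[0.08,0,0.065,0,0,0,-0.2],[0.15,0,0.126,0,0,0,-0.2],[0.19,0,0.16,0,0,0,-0.2],[0.22,0,0.185,0,0,0,-0.2],[0.255,-0.03,0.215,0,0,0,-0.2],[0.29,-0.06,0.245,0,0,0,-0.2],[0.325,-0.09,0.273,0,0,0,-0.2],[0.36,-0.12,0.3,0,0,0,-0.2],[0.395,-0.15,0.33,0,0,0,-0.2],[0.43,-0.18,0.36,0,0,0,-0.2]]'; python3 - <<'E'
from h import *
st(); enc()
E
```

```text
clock: 9.9
position: [0.4555, -0.1212, 0.0096]
ee_rot: [0.71, 0.615, 0.258, -0.225]
ft_force: [0.5, -2.8, 0.4]
grip_width: 0.401
grasp_force: 1.7
t 9.9 jig mm [ -9.3 -55.6   9.6] rotvec [ 0.  40.   0.2] F [-2.7  0.9 -0.4] grip 0.4 1.7 q [ 0.1   0.59  0.62  1.92 -0.93  1.36  1.08]
enc 810 z 130.2 c [  1.5 -33.1] sz [59.6 78.8] ang 86.3
```

```bash
python3 -m pendant '[[-0.08,0,-0.064,0,0,0,-0.2],[-0.08,0.1,-0.064,0,0,0,-0.2],[-0.08,0.25,-0.064,0,0,0,-0.2],[-0.08,0.4,-0.064,0,0,0,-0.2],[-0.06,0.4,-0.05,0,0,0,-0.2],[-0.03,0.4,-0.025,0,0,0,-0.2],[0,0.4,0,0,0,0,-0.2],[0.02,0.4,0.017,0,0,0,-0.2],[0.04,0.4,0.034,0,0,0,-0.2],[0.05,0.4,0.042,0,0,0,-0.2]]'; python3 - <<'E'
from h import *
st(); enc()
c=manip.get_calibration('wrist'); im,d=manip.camera('wrist')
yy,xx=np.mgrid[:480,:640]; P=w2j(deproj('wrist',np.c_[xx.ravel(),yy.ravel()],d.ravel(),cal=c)).reshape(480,640,3)*1e3
m=(P[:,:,2]>55)&(P[:,:,2]<120)&(abs(P[:,:,1]+62)<9)&(abs(P[:,:,0])<45)
q=P[m]; print(m.sum(),np.polyfit(q[:,0],q[:,1],1),q[:,0].min(),q[:,0].max(), np.polyfit(q[:,2],q[:,1],1))
E
```

```text
clock: 11.2
position: [0.476, -0.1212, 0.0097]
ee_rot: [0.71, 0.615, 0.258, -0.224]
ft_force: [1.4, -2.8, 0.6]
grip_width: 0.401
grasp_force: 1.4
t 11.2 jig mm [ 11.1 -52.8   9.7] rotvec [-0.  40.   0.2] F [-2.6  1.8 -0.6] grip 0.4 1.4 q [ 0.1   0.62  0.61  1.88 -0.94  1.37  1.05]
enc 813 z 130.4 c [  0.8 -31. ] sz [59.8 78.9] ang 89.6
38153 [-1.00676443e-02 -5.97406943e+01] -41.63450074081036 39.94215958134712 [ 3.34926866e-03 -6.00595570e+01]
```

```bash
python3 -m pendant '[[0.015,0,0.013,0,0,0,-0.2],[0.03,0,0.026,0,0,0,-0.2],[0.03,0,0.026,0,0,0,-0.2],[-0.05,0,-0.04,0,0,0,-0.2],[-0.09,0,-0.077,0,0,0,-0.2],[0.15,-0.06,-0.36,0,0,0,-0.2],[0.4,-0.12,-0.65,0,0,0,-0.2],[0.65,-0.18,-0.95,0,0,0,-0.2],[0.874,-0.22,-1.226,0,0,0,-0.2],[0.874,-0.22,-1.226,0,0,0,-0.2]]'; python3 - <<'E'
from h import *
st(); enc()
E
```

```text
clock: 12.55
position: [0.4647, -0.1257, 0.0862]
ee_rot: [0.71, 0.616, 0.259, -0.224]
ft_force: [0.0, 0.6, 0.3]
grip_width: 0.405
grasp_force: 0.0
t 12.55 jig mm [  0.5 -58.8  86.2] rotvec [-0.1 40.   0.1] F [ 0.6 -0.1 -0.3] grip 0.4 0.0 q [ 0.06  0.48  0.67  1.87 -0.85  1.46  0.95]
enc 806 z 130.4 c [  0.9 -30.3] sz [78.9 59.6] ang 0.1
```

```bash
python3 -m pendant '[[0.09,0,0.075,0,0,0,-0.2],[0.18,0,0.15,0,0,0,-0.2],[0.27,0,0.226,0,0,0,-0.2],[0.36,0,0.3,0,0,0,-0.2],[0.45,0,0.377,0,0,0,-0.2],[0.54,0,0.453,0,0,0,-0.2],[0.63,0,0.529,0,0,0,-0.2],[0.71,0,0.596,0,0,0,-0.2],[0.78,0,0.654,0,0,0,-0.2],[0.84,0,0.705,0,0,0,-0.2]]'; python3 - <<'E'
from h import *
st(); im,d=manip.camera('side'); cv2.imwrite('pics/s3.png',cv2.resize(im[150:350,200:450],None,fx=2.4,fy=2.4)[:,:,::-1])
E
```

```text
clock: 13.85
position: [0.4718, -0.0706, 0.0845]
ee_rot: [0.71, 0.615, 0.258, -0.225]
ft_force: [-0.6, -0.1, -0.4]
grip_width: 0.398
grasp_force: 0.0
t 13.85 jig mm [-0.1 -3.2 84.5] rotvec [ 0.  40.   0.2] F [-0.2 -0.6  0.4] grip 0.4 0.0 q [-0.03  0.42  0.64  1.94 -0.87  1.38  0.88]
```

View pics/s3.png

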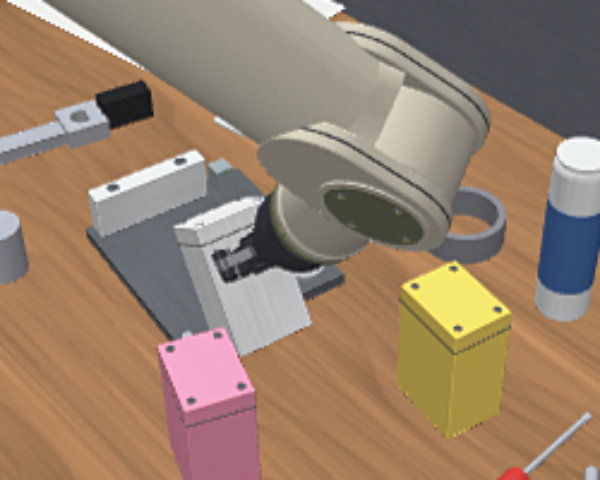

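The side picture shows the enclosure leaning about 30° over the loading edge at (240,280), with the fingertips at (225,265). I push on slowly.

```bash
python3 -m pendant '[[0.05,0,0.042,0,0,0,-0.2],[0.1,0,0.084,0,0,0,-0.2],[0.15,0,0.126,0,0,0,-0.2],[0.2,0,0.168,0,0,0,-0.2],[0.25,0,0.21,0,0,0,-0.2],[0.3,0,0.25,0,0,0,-0.2],[0.3,0,0.25,0,0,0,-0.2],[0.3,0,0.25,0,0,0,-0.2],[0.3,0,0.25,0,0,0,-0.2],[0.3,0,0.25,0,0,0,-0.2]]'; python3 - <<'E'
from h import *
st(); enc(lo=.062)
go([0,-.075,.12],tool(40)); go([0,-.075,.12],tool(0))
E
```

```text
clock: 15.15
position: [0.4747, -0.0518, 0.0847]
ee_rot: [0.71, 0.615, 0.258, -0.225]
ft_force: [0.2, 1.1, -0.8]
grip_width: 0.402
grasp_force: 0.0
t 15.15 jig mm [ 0.1 15.7 84.7] rotvec [ 0.  40.   0.2] F [1.1 0.  0.8] grip 0.4 0.0 q [-0.06  0.4   0.63  1.96 -0.88  1.36  0.86]
enc 1365 z 74.4 c [ 0.1 26.2] sz [ 77.4 129.2] ang 0.2
row [-0.935  0.002 -1.708] [ 0.006 -0.004 -0.021] dist mm 97 ang 0
row [-0.935  0.002 -1.708] [-2.000e-03 -5.004e+00 -2.200e-02] dist mm 97 ang 40
```

```bash
python3 -m pendant '[[-0.3,0,-0.5,0,0,0,-0.2],[-0.6,0,-1.0,0,0,0,-0.2],[-0.935,0,-1.708,0,0,-0.02,-0.2],[-0.935,0,-1.708,0,0,-0.02,-0.2],[-1.35,0,-1.2,0,0,-0.02,-0.2],[-1.8,0,-0.7,0,0,-0.02,-0.2],[-2.2,0,-0.2,0,0,-0.02,-0.2],[-2.2,0,-0.2,0,0,-0.02,-0.2],[-2.2,0,-0.2,0,0,-0.02,-0.2],[-2.2,0,-0.2,0,0,-0.02,-0.2]]'; python3 - <<'E'
from h import *
st(); enc(lo=.062); go([0,-.065,.014],tool(40)); go([0,.045,.014],tool(40))
E
```

```text
clock: 16.45
position: [0.4625, -0.1418, 0.0229]
ee_rot: [0.709, 0.617, 0.259, -0.223]
ft_force: [0.7, -0.5, 0.0]
grip_width: 0.404
grasp_force: 0.0
t 16.45 jig mm [  0.5 -75.   22.9] rotvec [-0.2 40.  -0. ] F [-0.4  0.7 -0. ] grip 0.4 0.0 q [ 0.12  0.6   0.63  1.87 -0.91  1.41  1.07]
enc 1593 z 74.3 c [ 0.  26.2] sz [ 77.4 129.1] ang 0.2
row [ 0.041 -0.01   0.264] [ 0.016 -0.001  0.01 ] dist mm 13 ang 0
row [ 1.726 -0.011  1.678] [ 0.016 -0.001  0.01 ] dist mm 120 ang 0
```

```bash
python3 -m pendant '[[0.12,0,0.26,0,0,0,-0.2],[0.32,0,0.45,0,0,0,-0.2],[0.45,0,0.56,0,0,0,-0.2],[0.55,0,0.645,0,0,0,-0.2],[0.7,0,0.77,0,0,0,-0.2],[0.85,0,0.897,0,0,0,-0.2],[1.0,0,1.023,0,0,0,-0.2],[1.15,0,1.15,0,0,0,-0.2],[1.3,0,1.275,0,0,0,-0.2],[1.44,0,1.393,0,0,0,-0.2]]'; python3 - <<'E'
from h import *
st(); enc(lo=.062)
E
```

```text
clock: 17.75
position: [0.4758, -0.0419, 0.0147]
ee_rot: [0.709, 0.616, 0.259, -0.224]
ft_force: [-0.7, -4.9, 2.3]
grip_width: 0.393
grasp_force: 2.3
t 17.75 jig mm [-0.1 25.7 14.7] rotvec [-0. 40.  0.] F [-4.9 -0.1 -2.3] grip 0.39 2.3 q [-0.03  0.52  0.58  2.   -0.97  1.27  0.98]
enc 1593 z 74.4 c [ 0.3 82. ] sz [129.6  77.4] ang 90.0
```

```bash
python3 -m pendant '[[0.1,0,0.084,0,0,0,-0.2],[0.2,0,0.168,0,0,0,-0.2],[0.3,0,0.252,0,0,0,-0.2],[0.38,0,0.32,0,0,0,-0.2],[0.45,0,0.378,0,0,0,-0.2],[0.51,0,0.428,0,0,0,-0.2],[0.56,0,0.47,0,0,0,-0.2],[0.6,0,0.503,0,0,0,-0.2],[0.63,0,0.528,0,0,0,-0.2],[0.64,0,0.537,0,0,0,-0.2]]'; python3 - <<'E'
from h import *
st(); enc(lo=.062)
E
```

```text
clock: 19.05
position: [0.4815, -0.0011, 0.0146]
ee_rot: [0.709, 0.616, 0.259, -0.224]
ft_force: [-1.4, -3.3, 3.1]
grip_width: 0.399
grasp_force: 2.3
t 19.05 jig mm [-0.2 67.  14.6] rotvec [-0. 40.  0.] F [-3.5 -0.9 -3.1] grip 0.4 2.3 q [-0.1   0.49  0.56  2.03 -1.    1.22  0.93]
enc 1935 z 73.8 c [ -0.3 133.8] sz [151.6 125.2] ang 89.9
```

```bash
python3 -m pendant '[[0.01,0,0.008,0,0,0,-0.2],[0.02,0,0.016,0,0,0,-0.2],[0.03,0,0.025,0,0,0,-0.2],[0.04,0,0.033,0,0,0,-0.2],[0.046,0,0.038,0,0,0,-0.2],[0.046,0,0.038,0,0,0,-0.2],[0.046,0,0.038,0,0,0,-0.2],[0.046,0,0.038,0,0,0,-0.2],[0.046,0,0.038,0,0,0,-0.2],[0.046,0,0.038,0,0,0,-0.2]]'; python3 - <<'E'
from h import *
st(); enc(lo=.066)
c=manip.get_calibration('wrist'); im,d=manip.camera('wrist'); cv2.imwrite('pics/w3.png',im[:,:,::-1])
yy,xx=np.mgrid[:480,:640]; P=w2j(deproj('wrist',np.c_[xx.ravel(),yy.ravel()],d.ravel(),cal=c)).reshape(480,640,3)*1e3
np.save('pics/w3.npy',P)
m=(abs(P[:,:,2]-74)<3)&(abs(P[:,:,0])<45); q=P[m]; print('top face',m.sum(),q.min(0),q.max(0))
m=(P[:,:,2]>50)&(P[:,:,2]<70)&(abs(P[:,:,1]-60)<8)&(abs(P[:,:,0])<40); q=P[m]; print('rear',m.sum(),np.polyfit(q[:,0],q[:,1],1))
E
```

```text
clock: 20.35
position: [0.4819, -0.0001, 0.0146]
ee_rot: [0.71, 0.616, 0.258, -0.223]
ft_force: [-4.0, -10.8, 6.4]
grip_width: 0.397
grasp_force: 6.1
t 20.35 jig mm [ 0.  68.  14.6] rotvec [-0.1 39.9  0.1] F [-11.3  -2.4  -6.4] grip 0.4 6.1 q [-0.1   0.48  0.56  2.04 -1.    1.21  0.93]
enc 1623 z 74.5 c [  1.1 128.1] sz [ 79.1 136.9] ang 0.0
top face 67125 [-44.99953408   4.06543949  71.00097054] [ 44.99701687 176.65573813  76.99896813]
rear 4684 [1.49056739e-04 6.03384069e+01]
```

```bash
python3 -m pendant '[[-0.2,0,-0.17,0,0,0,-0.2],[-0.54,0,-0.45,0,0,0,-0.2],[-0.54,0,-0.45,0,0,0,-0.2],[0.2,0,-1.33,0,0,0,-0.2],[0.9,0,-2.16,0,0,0,-0.2],[1.6,0,-3.0,0,0,0,-0.2],[2.2,0,-3.71,0,0,0,-0.2],[2.68,0,-4.28,0,0,0,-0.2],[2.68,0,-4.28,0,0,0,-0.2],[2.68,0,-4.28,0,0,0,-0.2]]'; python3 - <<'E'
from h import *
st(); go([.56,.28,.25],tool(0,86.5),world=True); go([.58,.13,.28],tool(0,45),world=True)
E
```

```text
clock: 21.7
position: [0.4766, -0.0327, 0.264]
ee_rot: [0.709, 0.616, 0.258, -0.225]
ft_force: [-0.5, 0.5, -0.9]
grip_width: 0.394
grasp_force: 0.0
t 21.7 jig mm [ -0.7  35.  264. ] rotvec [ 0. 40.  0.] F [ 0.4 -0.6  0.9] grip 0.39 0.0 q [-0.18  0.12  0.68  1.82 -0.72  1.55  0.51]
row [4.738 0.782 4.348] [  3.764  -4.004 -10.334] dist mm 324 ang 94
row [2.893 1.595 2.013] [ 1.962 -4.742 -5.39 ] dist mm 193 ang 60
```

```bash
python3 -m pendant '[[4.74,0.78,4.35,3.76,-4,-10.33,0.5],[4.74,0.78,4.35,3.76,-4,-10.33,0.5],[4.74,0.78,4.35,3.76,-4,-10.33,0.5],[4.74,0.78,4.35,3.76,-4,-10.33,0.5],[4.74,0.78,4.35,3.76,-4,-10.33,0.5],[4.74,0.78,4.35,3.76,-4,-10.33,0.5],[4.74,0.78,4.35,3.76,-4,-10.33,0.5],[4.74,0.78,4.35,3.76,-4,-10.33,0.5],[4.74,0.78,4.35,3.76,-4,-10.33,0.5],[4.74,0.78,4.35,3.76,-4,-10.33,0.5]]'; cat >> h.py <<'E'
def wristP():
    c=manip.get_calibration('wrist'); im,d=manip.camera('wrist'); yy,xx=np.mgrid[:480,:640]
    return im,d,deproj('wrist',np.c_[xx.ravel(),yy.ravel()],d.ravel(),cal=c).reshape(480,640,3)*1e3
E
python3 - <<'E'
from h import *
st(); im,d,P=wristP(); cv2.imwrite('pics/w4.png',im[:,:,::-1]); np.save('pics/w4.npy',P)
print(manip.get_obs()['position'])
for t in('keeper_bore','keeper_grip'):
    for q in manip.tip_of(t,'wrist')[:2]:
        u,v=[int(round(x)) for x in q['pixel']]; print(t,q['pixel'],q['p'],P[v,u])
m=(P[:,:,2]>30)&(P[:,:,2]<50)&(d>0)
n,l,s,c=cv2.connectedComponentsWithStats(m.astype(np.uint8)); 
for i in range(1,n):
    if s[i,4]>800: r=cv2.minAreaRect(P[l==i][:,:2].astype(np.float32)); print('handle?',s[i],r,np.median(P[l==i][:,2]))
E
```

```text
clock: 22.95
position: [0.559, 0.2812, 0.2488]
ee_rot: [0.099, 0.995, -0.0, -0.001]
ft_force: [0.5, 0.1, 0.3]
grip_width: 0.747
grasp_force: 0.0
t 22.95 jig mm [ 37.2 357.3 248.8] rotvec [  0.1   0.1 -86.6] F [ 0.2  0.4 -0.3] grip 0.75 0.0 q [-0.75  0.32  0.27  1.41 -0.09  1.42  0.89]
[0.55965624 0.28010509 0.24914265]
keeper_bore [362.1, 160.0] 0.71 [530.1542453  322.81350268   1.09402205]
keeper_grip [363.1, 220.5] 0.74 [582.14015249 311.3768986   39.88735794]
handle? [ 150   96   34  145 1240] ((501.0308837890625, 143.668212890625), (3.1270217895507812, 130.01043701171875), 82.63714599609375) 40.560819939663624
handle? [ 349  192   30   65 1744] ((587.646484375, 310.8066711425781), (26.30746841430664, 63.2337532043457), 77.40808868408203) 40.13715219273328
handle? [255 319  48 102 830] ((727.7562255859375, 195.10879516601562), (119.7845458984375, 6.014824867248535), 8.786372184753418) 42.477151668289416
```

View pics/w4.png

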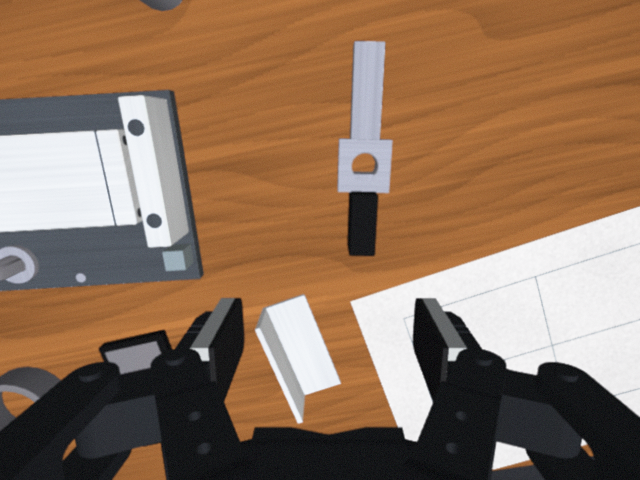

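```bash
python3 - <<'E'
from h import *
P=np.load('pics/w4.npy')
for v in (302,310,320,340): print(v,[tuple(int(round(x)) for x in P[v,u]) for u in (215,222,230,238,425,435)])
h=np.array([.5876,.3108]); go([h[0],h[1],.12],tool(0,90-12.6+8),world=True); go([h[0],h[1],.0],tool(0,85.4),world=True)
# jig check from wrist: end stop top
m=(abs(P[:,:,2]-64)<4); n,l,s,c=cv2.connectedComponentsWithStats(m.astype(np.uint8)); i=1+np.argmax(s[1:,4]); r=cv2.minAreaRect((w2j(P[l==i]/1e3)*1e3)[:,:2].astype(np.float32)); print('stop jig',r,s[i])
E
```

```text
302 [(652, 133, 0), (541, 248, 283), (541, 251, 284), (543, 252, 282), (555, 318, 283), (555, 321, 284)]
310 [(540, 247, 291), (541, 250, 291), (541, 252, 291), (545, 252, 283), (554, 316, 291), (555, 319, 291)]
320 [(541, 249, 298), (541, 251, 297), (543, 253, 295), (549, 251, 283), (557, 316, 292), (555, 318, 297)]
340 [(541, 252, 310), (545, 252, 305), (550, 251, 295), (555, 250, 287), (563, 314, 294), (557, 315, 305)]
row [-0.402  0.736  2.595] [ 0.001 -0.008  0.103] dist mm 136 ang 1
row [-0.405  0.736  4.995] [ 0.001 -0.008  0.103] dist mm 253 ang 1
stop jig ((-0.6755142211914062, 201.58468627929688), (24.330219268798828, 130.87510681152344), 89.90606689453125) [ 119   95   54  153 4349]
```

```bash
python3 -m pendant '[[-0.2,0.3,1,0,0,0.1,0.5],[-0.4,0.72,2,0,0,0.1,0.5],[-0.4,0.72,3,0,0,0.1,0.5],[-0.4,0.72,4,0,0,0.1,0.5],[-0.4,0.72,4.4,0,0,0.1,0.4],[-0.4,0.72,4.4,0,0,0.1,0.4],[-0.4,0.72,4.4,0,0,0.1,0.4],[-0.4,0.72,4.4,0,0,0.1,0.4],[-0.4,0.72,4.4,0,0,0.1,0.4],[-0.4,0.72,4.4,0,0,0.1,0.4]]'; python3 - <<'E'
from h import *
st(); print(manip.get_obs()['position']*1e3); im,d,P=wristP(); cv2.imwrite('pics/w5.png',im[:,:,::-1]); np.save('pics/w5.npy',P)
m=(P[:,:,2]>30)&(P[:,:,2]<46)&(d>0)&(abs(P[:,:,0]-587)<45)&(abs(P[:,:,1]-310)<30); r=cv2.minAreaRect(P[m][:,:2].astype(np.float32)); print(m.sum(),r)
print(manip.get_obs()['ee_rot'])
E
```

```text
clock: 24.35
position: [0.5875, 0.3114, 0.0312]
ee_rot: [0.108, 0.994, 0.0, 0.001]
ft_force: [-0.3, 0.7, 0.2]
grip_width: 0.705
grasp_force: 0.0
t 24.35 jig mm [ 61.3 391.1  31.2] rotvec [ -0.1  -0.  -85.6] F [ 0.7 -0.4 -0.2] grip 0.7 0.0 q [-0.73  0.57  0.23  1.54 -0.14  1.05  0.9 ]
[587.53706605 311.35582685  31.17958478]
8394 ((587.2673950195312, 310.42828369140625), (26.414758682250977, 62.18006134033203), 76.97706604003906)
[1.07667158e-01 9.94186802e-01 3.89543100e-04 4.84004128e-04]
```

View pics/w5.png

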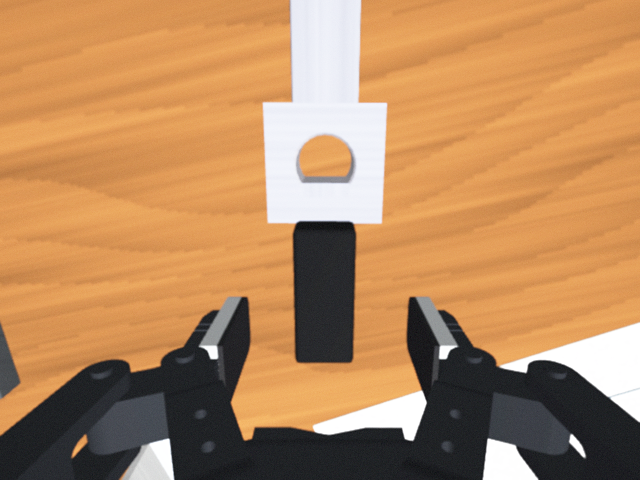

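```bash
python3 -m pendant '[[0,0,0.3,0,0,0,0.4],[0,0,0.6,0,0,0,0.4],[0,0,0.84,0,0,0,0.4],[0,0,0.84,0,0,0,0.4],[0,0,0.84,0,0,0,-0.6],[0,0,0.84,0,0,0,-0.6],[0,0,0.84,0,0,0,-0.6],[0,0,0.84,0,0,0,-0.6],[0,0,0.84,0,0,0,-0.6],[0,0,0.84,0,0,0,-0.6]]' 100; python3 - <<'E'
from h import *
st()
E
```

```text
clock: 25.65
position: [0.5881, 0.3115, -0.0104]
ee_rot: [0.108, 0.994, 0.001, 0.001]
ft_force: [-0.2, -0.4, 5.8]
grip_width: 0.284
grasp_force: 98.9
t 25.65 jig mm [ 61.8 391.3 -10.4] rotvec [ -0.2  -0.  -85.6] F [-0.4 -0.1 -5.8] grip 0.28 98.9 q [-0.72  0.62  0.22  1.56 -0.16  0.98  0.91]
```

```bash
python3 -m pendant '[[0,0,-0.3,0,0,0,-0.8],[0,0,-0.8,0,0,0,-0.8],[0,0,-1.4,0,0,0,-0.8],[0,0,-2.0,0,0,0,-0.8],[0,0,-2.6,0,0,0,-0.8],[0,0,-2.6,0,0,0,-0.8],[0,0,-2.6,0,0,0,-0.8],[0,0,-2.6,0,0,0,-0.8],[0,0,-2.6,0,0,0,-0.8],[0,0,-2.6,0,0,0,-0.8]]'; cat >> h.py <<'E'
def keeper():
    "keeper pose in the grip, from the wrist camera (tool frame, mm)"
    o=manip.get_obs(); Rc=R.from_quat(o['ee_rot']); im,d,P=wristP()
    T=Rc.inv().apply((P.reshape(-1,3)/1e3-o['position'])).reshape(P.shape)*1e3
    hsv=cv2.cvtColor(im,cv2.COLOR_RGB2HSV)
    m=(hsv[:,:,1]<60)&(hsv[:,:,2]>110)&(d>0)&(abs(T[:,:,1])<35)&(T[:,:,0]>15)&(T[:,:,0]<190)&(T[:,:,2]<40)
    n,l,s,c=cv2.connectedComponentsWithStats(m.astype(np.uint8)); k=l==1+np.argmax(s[1:,4])
    q=T[k]; A=np.c_[q[:,0],q[:,1],np.ones(len(q))]
    hub=k&(T[:,:,0]<85); qh=T[hub]; 
    print('x range',np.percentile(q[:,0],[.2,99.8]).round(1),'hub y',np.percentile(qh[:,1],[.5,99.5]).round(1),'hub z fit',np.polyfit(qh[:,0],qh[:,2],1).round(3))
    nose=k&(T[:,:,0]>90); xs=np.arange(95,150,5.); mid=[]
    for x in xs:
        r=T[nose&(abs(T[:,:,0]-x)<2.5)][:,1]; mid.append((r.min()+r.max())/2)
    print('nose mid fit',np.polyfit(xs,mid,1).round(4), 'z',np.median(T[nose][:,2]).round(1))
    hole=cv2.morphologyEx(hub.astype(np.uint8),cv2.MORPH_CLOSE,np.ones((3,3)))
    cs,hr=cv2.findContours(k.astype(np.uint8),cv2.RETR_CCOMP,cv2.CHAIN_APPROX_NONE)
    big=max([c for c,hh in zip(cs,hr[0]) if hh[3]>=0],key=cv2.contourArea)[:,0]
    zt=np.median(qh[:,2]); cal=manip.get_calibration('wrist'); zw=(o['position']+Rc.apply([.06,0,zt/1e3]))[2]
    h=Rc.inv().apply(deproj('wrist',big,z=zw,cal=cal)-o['position'])*1e3
    print('hole x',h[:,0].min().round(1),h[:,0].max().round(1),'y',h[:,1].min().round(1),h[:,1].max().round(1),'ztop',zt.round(1))
    return im
E
python3 - <<'E'
from h import *
st(); im=keeper(); cv2.imwrite('pics/w6.png',im[:,:,::-1])
E
```

```text
clock: 26.9
position: [0.5871, 0.311, 0.1181]
ee_rot: [0.108, 0.994, -0.0, 0.0]
ft_force: [0.4, 0.2, -2.9]
grip_width: 0.284
grasp_force: 98.4
t 26.9 jig mm [ 61.  390.7 118.1] rotvec [ -0.   -0.  -85.6] F [0.3 0.3 2.9] grip 0.28 98.4 q [-0.74  0.48  0.25  1.47 -0.12  1.2   0.88]
x range [ 30.4 107.1] hub y [-24.5  25.2] hub z fit [ 3.300e-02 -3.587e+01]Traceback (most recent call last):
  File "<stdin>", line 2, in <module>
  File "h.py", line 55, in keeper
    r=T[nose&(abs(T[:,:,0]-x)<2.5)][:,1]; mid.append((r.min()+r.max())/2)
                                                      ~~~~~^^
    return umr_minimum(a, axis, None, out, keepdims, initial, where)
ValueError: zero-size array to reduction operation minimum which has no identity
```

```bash
sed -i 's/np.arange(95,150,5.)/np.arange(86,103,3.)/; s/T\[:,:,0\]>90)/T[:,:,0]>83)/; s/hub=k&(T\[:,:,0\]<85)/hub=k\&(T[:,:,0]<79)/' h.py; python3 - <<'E'
from h import *
im=keeper(); cv2.imwrite('pics/w6.png',im[:,:,::-1])
E
```

```text
x range [ 30.4 107. ] hub y [-24.5  25.2] hub z fit [ 1.0000e-03 -3.4334e+01]
nose mid fit [-0.0078  0.8988] z -28.4
hole x 47.7 68.0 y -10.8 12.8 ztop -34.4
```

```bash
python3 - <<'E'
from h import *
go([.1423,.095,.12],tool(0,90))
E
```

```text
row [-2.069 -5.776 -0.031] [ 0.002  0.004 -0.545] dist mm 307 ang 4
```

```bash
python3 -m pendant '[[-0.3,-0.8,0,0,0,-0.1,-0.8],[-0.6,-1.7,0,0,0,-0.2,-0.8],[-1.0,-2.7,0,0,0,-0.3,-0.8],[-1.35,-3.7,0,0,0,-0.4,-0.8],[-1.7,-4.7,0,0,0,-0.5,-0.8],[-1.95,-5.4,0,0,0,-0.545,-0.8],[-2.07,-5.78,0,0,0,-0.545,-0.8],[-2.07,-5.78,0,0,0,-0.545,-0.8],[-2.07,-5.78,0,0,0,-0.545,-0.8],[-2.07,-5.78,0,0,0,-0.545,-0.8]]'; python3 - <<'E'
from h import *
st(); im=keeper(); cv2.imwrite('pics/w7.png',im[:,:,::-1])
im,d,P=wristP(); Q=w2j(P/1e3)*1e3
m=(abs(Q[:,:,2]-54)<4)&(abs(Q[:,:,0]-87)<25)&(abs(Q[:,:,1]-30)<25)&(d>0); q=Q[m]; print('shaft top',m.sum(),q[:,:2].mean(0),q.min(0),q.max(0))
m=(abs(Q[:,:,2]-20)<2.5)&(abs(Q[:,:,0]-87)<30)&(abs(Q[:,:,1]-30)<30)&(d>0); q=Q[m]; print('shoulder',m.sum(),np.percentile(q[:,:2],[.5,99.5],axis=0))
m=(abs(Q[:,:,2]-74)<3)&(d>0)&(Q[:,:,1]<188); q=Q[m]; print('box',m.sum(),np.percentile(q,[.5,99.5],axis=0).round(1))
E
```

```text
clock: 28.25
position: [0.6265, 0.0089, 0.1185]
ee_rot: [0.068, 0.998, 0.001, 0.0]
ft_force: [-0.1, 1.0, -2.1]
grip_width: 0.29
grasp_force: 98.5
t 28.25 jig mm [142.   97.  118.5] rotvec [ -0.1   0.  -90.1] F [ 1.  -0.2  2.1] grip 0.29 98.5 q [-0.36  0.41  0.35  1.59 -0.15  1.17  1.45]
x range [ 30.3 107. ] hub y [-24.5  25.3] hub z fit [ 1.0000e-03 -3.4298e+01]
nose mid fit [-0.0101  1.0715] z -28.4
hole x 47.6 67.9 y -10.5 12.7 ztop -34.4
shaft top 826 [84.67954778 32.40742056] [76.33188988 21.21114272 50.00198851] [91.7928123  41.16131714 57.97147524]
shoulder 1601 [[ 67.4450108   12.83301095]
 [106.15108998  45.57461297]]
box 10398 [[ 16.2  61.4  71.4]
 [ 40.  187.6  75.9]]
```

View pics/w7.png

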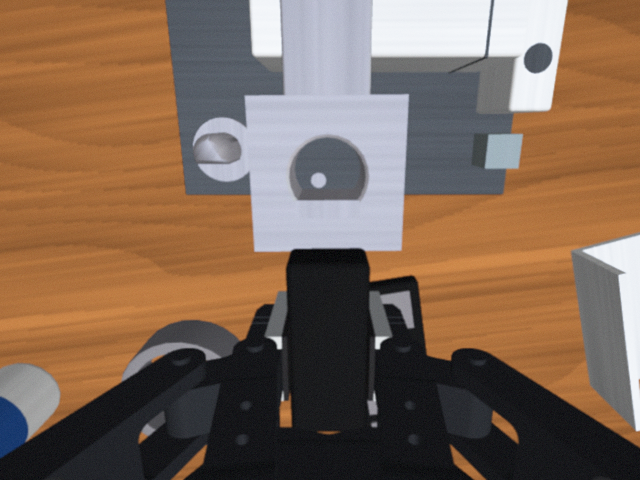

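```bash
python3 - <<'E'
from h import *
from scipy.optimize import least_squares
st(); cal=manip.get_calibration('wrist'); im,d,P=wristP(); Q=w2j(P/1e3)*1e3
m=(abs(Q[:,:,2]-20)<3.5)&(abs(Q[:,:,0]-87)<30)&(abs(Q[:,:,1]-30)<30)&(d>0)
hsv=cv2.cvtColor(im,cv2.COLOR_RGB2HSV); yy,xx=np.mgrid[:480,:640]
b=(hsv[:,:,2]>115)&(hsv[:,:,1]<60)&(xx>185)&(xx<246)&(yy>110)&(yy<190)
c=max(cv2.findContours(b.astype(np.uint8),0,cv2.CHAIN_APPROX_NONE)[0],key=cv2.contourArea)[:,0]
q=w2j(deproj('wrist',c,z=.020,cal=cal))*1e3; q=q[c[:,0]<240]
r=least_squares(lambda p:np.hypot(q[:,0]-p[0],q[:,1]-p[1])-20,[87,30],loss='soft_l1'); print('shoulder centre',r.x,np.abs(r.fun).mean(),len(q))
s=(Q[:,:,2]>50)&(Q[:,:,2]<60)&(abs(Q[:,:,0]-87)<20)&(abs(Q[:,:,1]-30)<20)&(d>0); k=Q[s]; print(np.percentile(k,[1,99],axis=0).round(1))
t=k[k[:,2]>54.5]; print('top',len(t),np.percentile(t,[2,98],axis=0).round(1))
E
```

```text
t 28.35 jig mm [142.1  96.2 118.5] rotvec [ -0.1   0.  -90.1] F [0.4 0.5 1.6] grip 0.29 98.5 q [-0.36  0.41  0.35  1.59 -0.15  1.17  1.46]
shoulder centre [86.31926066 32.06105428] 1.8749057777432778 164
[[77.  22.4 50.1]
 [91.7 40.7 57.4]]
top 522 [[79.4 23.9 54.6]
 [89.7 38.8 57.4]]
```

```bash
python3 - <<'E'
from h import *
st(); go([.1422,.0309,.12],tool(0,90)); go([.1422,.0309,.055],tool(0,90))
E
```

```text
t 28.4 jig mm [142.2  95.9 118.5] rotvec [ -0.1   0.  -90.1] F [ 0.6 -0.1  1.4] grip 0.28 98.5 q [-0.35  0.41  0.35  1.59 -0.15  1.17  1.46]
row [ 1.000e-03 -1.299e+00 -3.000e-02] [0.006 0.004 0.009] dist mm 65 ang 0
row [ 0.002 -1.3    1.27 ] [0.006 0.004 0.009] dist mm 91 ang 0
```

```bash
python3 -m pendant '[[0,-0.4,0,0,0,0,-0.8],[0,-0.9,0,0,0,0,-0.8],[0,-1.29,0,0,0,0,-0.8],[0,-1.29,0.4,0,0,0,-0.8],[0,-1.29,0.9,0,0,0,-0.8],[0,-1.29,1.27,0,0,0,-0.8],[0,-1.29,1.27,0,0,0,-0.8],[0,-1.29,1.27,0,0,0,-0.8],[0,-1.29,1.27,0,0,0,-0.8],[0,-1.29,1.27,0,0,0,-0.8]]'; python3 - <<'E'
from h import *
st(); go([.1422,.0309,.055],tool(0,90)); im=keeper(); cv2.imwrite('pics/w8.png',cv2.resize(im[80:270,230:430],None,fx=2.8,fy=2.8)[:,:,::-1])
im,d,P=wristP(); Q=w2j(P/1e3)*1e3
s=(Q[:,:,2]>46)&(Q[:,:,2]<59)&(abs(Q[:,:,0]-87)<13)&(abs(Q[:,:,1]-31)<13)&(d>0); k=Q[s]; print('through hole',s.sum(),np.percentile(k,[1,99],axis=0).round(1))
E
```

```text
clock: 29.65
position: [0.6181, -0.0571, 0.0557]
ee_rot: [0.07, 0.998, 0.0, 0.001]
ft_force: [-0.5, 0.1, -2.6]
grip_width: 0.285
grasp_force: 98.5
t 29.65 jig mm [142.8  30.4  55.7] rotvec [ -0.1  -0.  -90. ] F [ 0.  -0.5  2.6] grip 0.29 98.5 q [-0.26  0.46  0.36  1.66 -0.18  1.05  1.58]
row [0.012 0.009 0.015] [ 0.005  0.013 -0.   ] dist mm 1 ang 0
x range [ 30.4 107. ] hub y [-24.4  25.3] hub z fit [ -0.114 -21.453]
nose mid fit [-0.0083  1.0235] z -28.4
hole x 33.7 34.4 y 14.3 15.3 ztop -34.3
through hole 1767 [[76.7 21.1 47.9]
 [92.4 41.4 57.3]]
```

View pics/w8.png

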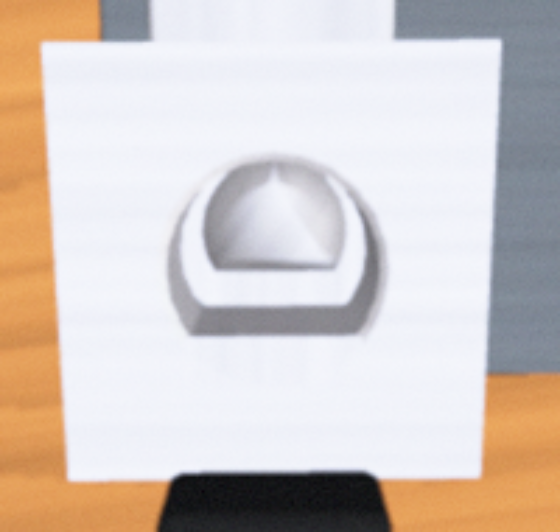

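```bash
python3 -m pendant '[[0.01,0.008,0.1,0,0,0,-0.8],[0.01,0.008,0.2,0,0,0,-0.8],[0.01,0.008,0.3,0,0,0,-0.8],[0.01,0.008,0.4,0,0,0,-0.8],[0.01,0.008,0.5,0,0,0,-0.8],[0.01,0.008,0.6,0,0,0,-0.8],[0.01,0.008,0.7,0,0,0,-0.8],[0.01,0.008,0.8,0,0,0,-0.8],[0.01,0.008,0.87,0,0,0,-0.8],[0.01,0.008,0.87,0,0,0,-0.8]]'; python3 - <<'E'
from h import *
st(); go([.1422,.0309,.0096],tool(0,90))
E
```

```text
clock: 31.0
position: [0.617, -0.0566, 0.0112]
ee_rot: [0.07, 0.998, 0.0, 0.0]
ft_force: [0.2, -0.4, -2.7]
grip_width: 0.288
grasp_force: 98.5
t 31.0 jig mm [141.7  30.8  11.2] rotvec [ -0.   0. -90.] F [-0.3  0.2  2.7] grip 0.29 98.5 q [-0.25  0.51  0.34  1.69 -0.2   0.97  1.6 ]
row [-0.01   0.002  0.032] [ 0.003  0.001 -0.   ] dist mm 2 ang 0
```

```bash
python3 -m pendant '[[0,0,0.02,0,0,0,-0.8],[0,0,0.035,0,0,0,-0.8],[0,0,0.045,0,0,0,-0.8],[0,0,0.045,0,0,0,-0.8],[0,0,0.045,0,0,0,-0.8],[0,0,0.045,0,0,0,0.1],[0,0,0.045,0,0,0,0.1],[0,0,0.045,0,0,0,0.1],[0,0,0.045,0,0,0,0.1],[0,0,0.045,0,0,0,0.1]]' 30; python3 - <<'E'
from h import *
st(); 
im,d,P=wristP(); Q=w2j(P/1e3)*1e3
for nm,(x0,x1,y0,y1) in dict(hub=(64,74,10,50),nose=(30,60,20,42),handle=(118,165,22,38)).items():
    s=(Q[:,:,0]>x0)&(Q[:,:,0]<x1)&(Q[:,:,1]>y0)&(Q[:,:,1]<y1)&(d>0)&(Q[:,:,2]>30)&(Q[:,:,2]<70); print(nm,s.sum(),np.median(Q[s][:,2]) if s.any() else 0)
E
```

```text
clock: 32.25
position: [0.6172, -0.0566, 0.0093]
ee_rot: [0.07, 0.998, 0.0, 0.0]
ft_force: [-0.4, 0.0, -0.5]
grip_width: 0.551
grasp_force: 0.0
t 32.25 jig mm [141.9  30.8   9.3] rotvec [ -0.1  -0.  -90. ] F [-0.  -0.4  0.5] grip 0.55 0.0 q [-0.25  0.52  0.34  1.69 -0.2   0.97  1.6 ]
hub 4388 44.06610884822512
nose 6471 38.07024753952834
handle 6402 60.16107103620283
```

```bash
python3 -m pendant '[[0,0,-0.3,0,0,0,0.1],[0,0,-0.8,0,0,0,0.1],[0,0,-1.4,0,0,0,0.1],[0,0,-2.2,0,0,0,0.1],[0,0,-3,0,0,0,0.1],[0,0,-3.8,0,0,0,0.1],[0,0,-3.8,0,0,0,0.1],[0,0,-3.8,0,0,0,0.1],[0,0,-3.8,0,0,0,0.1],[0,0,-3.8,0,0,0,0.1]]'; python3 - <<'E'
from h import *
st(); im,d,P=wristP(); cv2.imwrite('pics/w9.png',im[:,:,::-1]); Q=w2j(P/1e3)*1e3
for nm,(x0,x1,y0,y1) in dict(hub=(64,74,10,50),nose=(-15,60,20,40),handle=(118,165,22,38)).items():
    s=(Q[:,:,0]>x0)&(Q[:,:,0]<x1)&(Q[:,:,1]>y0)&(Q[:,:,1]<y1)&(d>0)&(Q[:,:,2]>30)&(Q[:,:,2]<70); q=Q[s]; print(nm,s.sum(),np.median(q[:,2]),np.percentile(q,[1,99],axis=0).round(1).tolist())
s=(abs(Q[:,:,2]-74)<3)&(d>0)&(Q[:,:,1]<189)&(abs(Q[:,:,0])<50); r=cv2.minAreaRect(Q[s][:,:2].astype(np.float32)); print('box',r)
E
```

```text
clock: 33.55
position: [0.6166, -0.0567, 0.1985]
ee_rot: [0.07, 0.998, 0.0, -0.0]
ft_force: [-0.5, -0.1, 0.1]
grip_width: 0.552
grasp_force: 0.0
t 33.55 jig mm [141.3  30.7 198.5] rotvec [  0.   0. -90.] F [-0.2 -0.5 -0.1] grip 0.55 0.0 q [-0.29  0.33  0.39  1.51 -0.13  1.32  1.54]
hub 741 44.03496507327692 [[64.3, 10.2, 42.3], [73.8, 49.8, 45.8]]
nose 2990 38.043845147123776 [[-14.1, 20.1, 36.2], [59.1, 39.8, 39.8]]
handle 1227 60.26026137678192 [[118.3, 22.1, 58.5], [164.3, 37.8, 61.9]]
box ((17.363780975341797, 124.89842224121094), (128.2930908203125, 45.675453186035156), 89.82228088378906)
```

View pics/w9.png

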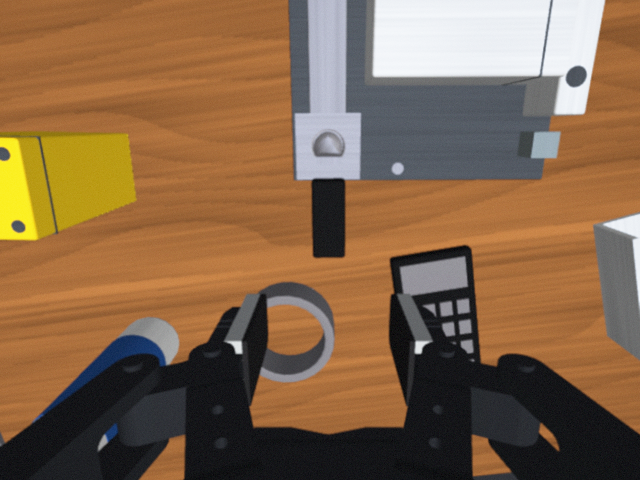

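The keeper is flat on its shoulder with the shaft showing through the bore at (328,144). Its nose lies across the bed behind the enclosure, and the enclosure is home against the end stop at (580,75).

```bash
python3 -c "from workcell import manip; print(manip.hand_in())"
```

```text
the job is handed in; nothing more can be done
None
```

I handed the job in at about 34 s on the robot's clock. The enclosure was pushed square to the edge, tipped onto the bed and slid home against the end stop, and the keeper is flat on the shoulder, released, with its nose across the bed behind it.

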